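# Reload the bench stapler's magazine

## Task

Reload the empty magazine of the bench stapler: open its cover, flip the ratchet pawl off the rack and draw the follower right back to its stop, then set every staple strip that stands on the bench astride the rail, one behind the other, in front of the follower. Drop the pawl back into the rack, push the follower up until its spring plate is pressed in against the strips, holding them against the head, and shut the cover. Leave the other things on the bench where they are.

Things in the scene. Friction and masses are not known exactly. Their poses are not given: they have to be found in the camera images.
- stapler: Fixed bench stapler, painted casting, bed plate 190 x 425 x 12 mm. Origin on the bench top under the core rail's middle line, 120 mm behind the head stop. y along the rail to the head (tall end), x away from the front side (rack, pawl, follower handle), z up. The head is 80 mm high for the first 40 mm beyond the stop, then 170, with a fixed lever above. Place and yaw vary.
- rail_top (a point): Top of the core rail, 60 mm above the bench and 50 mm from the head stop; axes as the stapler. The rail is a steel bar 20 mm wide, top edges bevelled 4 x 4 mm, running along the stapler's x = 0 from the head stop (y = +120 mm) back to y = -170 mm. With the cover open nothing but the follower stands beside it within 35 mm. Strips sit astride it.
- head_stop (a point): The flat end face of the head at the rail's middle line, at rail-top height: the foremost strip comes to bear against it. Axes as the stapler.
- cover (a joint): Hinged sheet cover over the rail, 258 mm long, 62 mm wide, hinged along its far side. Radians: 0 shut, 2.35 fully open (leaning back beyond the hinge). 160 g, softly damped. Past about 1.55 (upright) it falls open and stays; below about 1.3 it falls shut by itself.
- cover_hinge (a point): Middle of the cover's hinge axis, in the stapler's frame at x = +42, y = -13, z = 72 mm; the axis runs along the stapler's y. The cover's free edge is 62 mm from it.
- cover_handle (a point): Middle of the cover's D handle: a round steel bar 10 mm thick, 64 mm long, parallel to the rail, with 23 mm clear under it, on the outside of the cover, 48 mm along the cover from the hinge axis and 31 mm above it (shut: x = -6, z = 103 mm in the stapler's frame).
- follower (a joint): Follower carriage that runs on the rail. Metres: 0 at the head end (relaxed spring plate 8 mm from the head stop), 0.222 at its rear stop (towards the stapler's -y). Greased: 1 N of friction plus 6 N at 0.1 m/s. With the pawl in the saw-tooth rack (teeth 8 mm apart) it slides to the head with light clicks but will not go back; with the pawl flipped off it slides both ways.
- follower_handle (a point): Point on the follower's upright round handle post, 8 mm under its top. The post is 14 to 19 mm thick, free from 62 to 96 mm above the bench, at x = -60 mm in the stapler's frame, 85 mm behind the face of the relaxed spring plate. Take it from above, fingers on its two sides across the rail.
- spring_plate (a joint): Spring plate at the front of the follower, 30 mm wide, which presses the strips to the head. Metres: 0 relaxed (fully forward), 0.020 pressed right in against the follower; 2 N to start, 6 N fully in.
- plate_face (a point): Middle of the front face of the spring plate, at rail-top height. Axes as the stapler: strips belong on its +y side.
- pawl (a joint): Ratchet pawl on the follower: a rocker with an upright lever and a ball knob. Radians: 0 nose in the rack (lever leans 28 degrees away from the head), up to 0.25 while clicking over a tooth, 0.98 flipped off (lever leans 28 degrees to the head). Over-centre by its weight: past upright (about 0.5) it falls to that side and stays. It takes less than 1 N.
- pawl_knob (a point): Centre of the pawl's black ball knob, 21 mm in diameter, smooth, 68 mm from the pawl's pin; 118 mm above the bench at either end of its swing, 126 mm when upright. It swings along the stapler's y. With the nose in the rack the follower's handle post is 43 mm behind it, its top 22 mm below the knob's centre.
- pawl_pin (a point): Axis of the pawl's hinge pin, 58 mm above the bench at x = -60 mm in the stapler's frame, 10 mm behind the face of the relaxed spring plate; it runs along the stapler's x.
- strip_1: Strip of glued heavy steel staples, an upside-down U: 30 mm wide (x), 38 mm long (y), 24 mm high, 3 mm thick; inside 24 mm wide, 21 mm deep from below; 70 g. Origin at the centre of its open underside, z up. Stands on its legs on the bench, right of the stapler; three to five of the five are there. Seated on the rail its origin is 39 mm above the bench.
- strip_2: Strip of glued heavy steel staples, an upside-down U: 30 mm wide (x), 38 mm long (y), 24 mm high, 3 mm thick; inside 24 mm wide, 21 mm deep from below; 70 g. Origin at the centre of its open underside, z up. Stands on its legs on the bench, right of the stapler; three to five of the five are there. Seated on the rail its origin is 39 mm above the bench.
- strip_3: Strip of glued heavy steel staples, an upside-down U: 30 mm wide (x), 38 mm long (y), 24 mm high, 3 mm thick; inside 24 mm wide, 21 mm deep from below; 70 g. Origin at the centre of its open underside, z up. Stands on its legs on the bench, right of the stapler; three to five of the five are there. Seated on the rail its origin is 39 mm above the bench.
- strip_4: Strip of glued heavy steel staples, an upside-down U: 30 mm wide (x), 38 mm long (y), 24 mm high, 3 mm thick; inside 24 mm wide, 21 mm deep from below; 70 g. Origin at the centre of its open underside, z up. Stands on its legs on the bench, right of the stapler; three to five of the five are there. Seated on the rail its origin is 39 mm above the bench.
- strip_5: Strip of glued heavy steel staples, an upside-down U: 30 mm wide (x), 38 mm long (y), 24 mm high, 3 mm thick; inside 24 mm wide, 21 mm deep from below; 70 g. Origin at the centre of its open underside, z up. Stands on its legs on the bench, right of the stapler; three to five of the five are there. Seated on the rail its origin is 39 mm above the bench.
- pliers: Pliers with red grips, lying on the bench: not part of the job.
- tape: Roll of masking tape lying flat: not part of the job.
- square: Try square lying flat: not part of the job.
- glue: Small dropper bottle, standing: not part of the job.
There are look-alikes about, which are no part of the job. Leave any blue or orange look-alike of the strip_3 alone.

How it is judged:
On the way, in this order (a step that is already met when the one before it is completed fails the run):
1. the pawl is flipped off the rack and the follower stands drawn right back (within 15 mm of its rear stop) (value of joint pawl above 0.75 rad and value of joint follower above 0.207 m), for 0.2 s.
2. every strip sits astride the rail between the spring plate and the head (x of strip_1 in the frame of stapler between -0.004 and 0.004 m and z of strip_1 in the frame of stapler between 0.035 and 0.043 m and angle between the y axis of each of strip_1, strip_2, strip_3, strip_4, strip_5 and the y axis of stapler, either way round below 0.12 rad and y of each of strip_1, strip_2, strip_3, strip_4, strip_5 in the frame of head_stop below -0.015 m and y of each of strip_1, strip_2, strip_3, strip_4, strip_5 in the frame of plate_face above 0.015 m and x of strip_2 in the frame of stapler between -0.004 and 0.004 m and z of strip_2 in the frame of stapler between 0.035 and 0.043 m and x of strip_3 in the frame of stapler between -0.004 and 0.004 m and z of strip_3 in the frame of stapler between 0.035 and 0.043 m and x of strip_4 in the frame of stapler between -0.004 and 0.004 m and z of strip_4 in the frame of stapler between 0.035 and 0.043 m and x of strip_5 in the frame of stapler between -0.004 and 0.004 m and z of strip_5 in the frame of stapler between 0.035 and 0.043 m), for 0.2 s.
3. the pawl is back in the rack and the spring plate is pressed in by the strips (at least 3 mm) (value of joint pawl below 0.3 rad and value of joint spring_plate above 0.003 m), for 0.3 s.
At the end, for the whole second after the job is handed in: Every strip present rests astride the rail (4 mm sideways and in height, 7 degrees) between spring plate and head stop; the pawl is in the rack (under 0.3 rad), the spring plate pressed in at least 3 mm, the cover shut (within 0.06 rad) (all of step 2 and all of step 3 and linear speed of each of strip_1, strip_2, strip_3, strip_4, strip_5 below 0.01 m/s and value of joint cover below 0.06 rad); the robot touches nothing.
It fails at once if the pliers is moved by more than 3 cm (distance of pliers from where it was at the start of the episode above 0.03 m).
It fails at once if the roll of tape is moved by more than 3 cm (distance of tape from where it was at the start of the episode above 0.03 m).
It fails at once if the try square is moved by more than 3 cm (distance of square from where it was at the start of the episode above 0.03 m).
It fails at once if the dropper bottle is moved by more than 3 cm (distance of glue from where it was at the start of the episode above 0.03 m).
Of strip_1, strip_2, strip_3, strip_4, strip_5 only 3 to 5 are there at a start; the rules pass over those that are not, and their reading is None.
At some moment in a run one of strip_1, strip_2, strip_3, strip_4, strip_5 may be knocked a few centimetres aside while the robot is not near it.
Once in a run the grip may slacken for a moment while it holds something.
It also fails if it takes over 210 s, if anything falls off the work surface, if the arm or the gripper's body presses on something with over 40 N, if the wrist force passes 120 N, or if a joint passes its speed limit or range.

## Robot

A 6-joint arm with a two-finger parallel gripper is mounted at the origin on a cart in front of the work surface, level with it; the furniture and walls round the work are solid. World frame = base frame: x ahead of the robot, y to its left, z up, the work surface at z = 0. Lengths are in m, angles in rad, forces in N, time in s.
With the tool pointing down it reaches from about 0.25 to 0.725 m from the base axis. Payload 4 kg.
Tool frame: the origin (TCP) lies on the front face of the gripper's body, between the roots of the fingers; the fingertips stand 73 mm ahead of it and the grasp point (between the pads) lies 54 mm ahead of it; z points along the fingers, y is the line along which they close (so a half turn about z gives the same grasp; the last joint's range is limited). The gripper opens to 85 mm and grips with 20 to 120 N. Pads are 22 mm wide; open, the fingers measure 114 mm over their backs; the gripper's body (76 mm by 85 mm) begins 54 mm behind the grasp point. The pads swing forward as they close: fully open they stand 13 mm farther back than shut.
Start: joints at [1.333, 0.241, 0.005, 1.335, 0, 1.571], TCP at [0.118, 0.486, 0.304] pointing down, gripper open.
Joint ranges: [-2.72, 2.72], [-1.05, 1.87], [-1.09, 1.28], [-1.99, 2.15], [-1.42, 1.44], [-3.14, 3.14]. Speed limits (rad/s): [2.79, 2.79, 3.14, 3.14, 3.14, 3.14].

## Interface

Orientations are given as a unit quaternion [x, y, z, w].
In Python, from workcell import bot gives the robot as it stands. The module is installed in compiled form; this text tells all that it offers.
- The arm moves only by the tool step_arm, never from a script. Its argument "rows" is a list of rows, each a list of 2 entries, a list of its own where there are three numbers: the shift along the tool's x, y, z in mm, then the turn about the tool's z in degrees. A call has 1 to 12 rows; each row is the pose to reach, as a shift and turn from the pose commanded when the call began, along the tool's axes at that moment; what a row does not reach only later rows make up. A row lasts 1/8 s, in which the tool goes at most 62.5 mm and 10.7 degrees, less where a joint would pass 70% of its speed; a pose out of reach is approached as far as the arm can. A call with a gripper value outside its range is refused whole. "claw" is the gripper's target within -1 to 1 (shut at 1, half-way at 0, fully open at -1), set as the call begins (left out, the last holds). The fingers move at their own pace and stop on an object; the grip force is fixed at half the most. Time passes only in rows, so rows that repeat a pose let the fingers close. It gives the time, the measured TCP pose, the force, the opening and the grip force at its end, in the units of the state.
- bot.get_obs(): the state, without advancing time (a new reading comes with each control period).
- bot.camera(name): name is "scene" or "top" or "wrist"; returns (picture, depth): 400x640x3 uint8, red, green, blue; 400x640 float32, m along the optical axis (not along the pixel's ray), 0 where there is no reading.
- bot.camera_params(name): a dict with "fx", "fy", "cx", "cy" (pixels), "D" ([k1, k2, p1, p2, k3] as OpenCV has them; the pictures are not rectified), "pose" (4x4, takes a point from camera to world coordinates). Camera axes: x right, y up, looking along -z (the intrinsics and any distortion apply to the point x, -y, -z); pixel columns grow to the right and rows downward; lengths in m; the calibration is good to about 2 mm. A picture is of the moment at which its call begins: read the wrist's pose just before it. camera_params takes no time and is no camera call; for the wrist camera it gives the pose at the moment of the call.
- bot.job_done(): hands the job in; it is judged then, once.
Trained networks look in the newest picture that a camera, given by its name, has taken for a name from the list of things; names that differ only in an ending like _2 or _b are one class to them, and where a whole thing is asked for, a point or a joint stands for the part that bears it (a point fixed in the world has none). Each returns a list of dicts, best first, with "score" (0 to 1); they miss things now and then, are a little off and sometimes report something else, mostly with a low value. They report only what shows in the picture. A call takes as long as a camera call. They do not tell look-alikes from the thing itself.
- bot.trace(target, camera): "pixels" (400x640 bool, what is visible of it) and "uv" ([column, row] in pixels, amid what is visible of it).
The state is a dict: "clock": time; "joint_pos": joint angles; "joint_vel": joint speeds; "tau": joint torques, N m; "eef_pos": TCP position; "tool_rot": TCP orientation; "ft_force": force on the tool from outside, world axes, zero at the start; "ft_torque": the same for the moment, N m; "grip_width": finger opening in m; "grasp_force": force on a finger pad.
Only numpy, scipy, OpenCV 4.12 (cv2) and the standard library are available. Lean on these libraries where they do the work, as an engineer would, in place of code of your own. Each camera call takes 0.05 s, during which the arm holds its last target. There are 200 camera calls.

## Working session

There is one attempt and no reset: what is moved stays moved. The work goes in short steps, Python scripts to look and compute and a tool call to move; the robot and the scene stay as the last step left them, time stands still between calls to the robot, and variables do not carry over. Pictures are saved under pics/ and viewed, at most 17 in all, crops included, and the job is handed in when it is done.

Besides the shell and the picture viewer there is one more tool, called in YAML: its name, and indented under it one key for each argument. step_arm: Moves the arm, as the interface text tells. Its arguments: {"type":"object","properties":{"rows":{"type":"array"},"claw":{"type":"number"}},"required":["rows"]}

```bash
mkdir -p pics; cat > h.py <<'E'
import numpy as np, cv2
from workcell import bot
from scipy.spatial.transform import Rotation as R
def shot(cam,name=None):
    P=bot.camera_params(cam); im,d=bot.camera(cam)
    if name: cv2.imwrite(f'pics/{name}.png',im[:,:,::-1])
    return P,im,d
def pts(P,uv,d):
    uv=np.asarray(uv,float).reshape(-1,1,2)
    K=np.array([[P['fx'],0,P['cx']],[0,P['fy'],P['cy']],[0,0,1]])
    n=cv2.undistortPoints(uv,K,np.array(P['D'],float)).reshape(-1,2)
    d=np.asarray(d,float).reshape(-1)
    c=np.c_[n[:,0]*d,-n[:,1]*d,-d,np.ones(len(d))]
    return (c@np.array(P['pose']).T)[:,:3]
def mpts(P,mask,d):
    m=mask&(d>0); v,u=np.nonzero(m)
    return pts(P,np.c_[u,v],d[m])
def ray(P,uv,z):
    a=pts(P,[uv],[0.0])[0]; b=pts(P,[uv],[1.0])[0]
    return a+(b-a)*(z-a[2])/(b[2]-a[2])
E
python3 - <<'E'
from h import *
o=bot.get_obs(); print(o['eef_pos'],o['tool_rot'],o['clock'])
for c in ['top','scene']:
    P,im,d=shot(c,c+'0'); print(c,np.round(P['pose'],3).tolist())
    for t in ['stapler','cover_handle','follower_handle','pawl_knob','strip_1','pliers','tape','square','glue']:
        for r in bot.trace(t,c)[:7]:
            if r['score']<.2: continue
            p=mpts(P,r['pixels'],d)
            if len(p)==0: continue
            print(t,round(r['score'],2),np.round(r['uv']),len(p),np.round(np.median(p,0),3),np.round(np.percentile(p[:,2],95),3))
E
```

```text
[0.11766344 0.48546254 0.30300964] [ 1.18605068e-01  9.92940954e-01 -1.04254330e-03 -1.16171844e-04] 0.0
top [[-0.001, 0.99, -0.14, 0.46], [-1.0, 0.002, 0.024, -0.097], [0.024, 0.14, 0.99, 1.14], [0.0, 0.0, 0.0, 1.0]]
stapler 0.71 [245. 209.] 9126 [0.57  0.108 0.015] 0.167
stapler 0.42 [257. 203.] 1838 [0.59  0.084 0.075] 0.093
cover_handle 0.61 [252. 203.] 1786 [0.591 0.084 0.075] 0.098
follower_handle 0.94 [232. 226.] 325 [0.517 0.153 0.064] 0.128
pawl_knob 0.49 [252. 204.] 1857 [0.591 0.084 0.075] 0.092
strip_1 0.64 [419. 252.] 146 [ 0.441 -0.402  0.023] 0.027
strip_1 0.46 [353. 217.] 128 [ 0.557 -0.217  0.023] 0.027
strip_1 0.45 [388. 227.] 149 [ 0.53  -0.327  0.023] 0.027
pliers 0.59 [199. 160.] 386 [0.735 0.256 0.01 ] 0.013
tape 0.8 [370. 168.] 391 [ 0.695 -0.261  0.023] 0.027
square 0.61 [426. 207.] 1406 [ 0.597 -0.446  0.005] 0.024
square 0.59 [357. 168.] 333 [ 0.704 -0.253  0.023] 0.027
glue 0.69 [280. 150.] 136 [0.758 0.005 0.06 ] 0.097
scene [[0.716, 0.379, -0.586, -0.075], [-0.698, 0.4, -0.594, -0.809], [0.01, 0.834, 0.551, 0.745], [0.0, 0.0, 0.0, 1.0]]
stapler 0.9 [262. 193.] 6019 [0.562 0.074 0.033] 0.154
stapler 0.55 [376. 224.] 510 [ 0.695 -0.268  0.017] 0.024
cover_handle 0.75 [272. 184.] 1019 [0.584 0.064 0.073] 0.1
follower_handle 0.67 [236. 187.] 503 [0.514 0.145 0.058] 0.119
pawl_knob 0.54 [233. 176.] 56 [0.512 0.16  0.09 ] 0.127
strip_1 0.7 [356. 309.] 198 [ 0.44  -0.412  0.023] 0.025
strip_1 0.67 [332. 241.] 99 [ 0.559 -0.222  0.022] 0.024
strip_1 0.61 [353. 268.] 155 [ 0.532 -0.331  0.022] 0.024
strip_1 0.49 [307. 260.] 175 [ 0.474 -0.213  0.021] 0.024
pliers 0.55 [233. 174.] 76 [0.512 0.156 0.103] 0.129
pliers 0.5 [268. 164.] 86 [0.726 0.266 0.007] 0.011
tape 0.74 [378. 234.] 600 [ 0.693 -0.268  0.016] 0.024
square 0.64 [408. 288.] 1826 [ 0.597 -0.458  0.004] 0.022
glue 0.81 [328. 176.] 235 [ 0.761 -0.002  0.042] 0.088
glue 0.25 [259. 195.] 6338 [0.564 0.08  0.032] 0.163
```

```bash
python3 - <<'E'
import cv2
a=cv2.imread('pics/top0.png')[120:320,160:460]; cv2.imwrite('pics/top0c.png',cv2.resize(a,(780,520),interpolation=cv2.INTER_CUBIC))
a=cv2.imread('pics/scene0.png')[120:350,180:460]; cv2.imwrite('pics/scene0c.png',cv2.resize(a,(728,598),interpolation=cv2.INTER_CUBIC))
E
```

```text
(no output)
```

View pics/top0c.png

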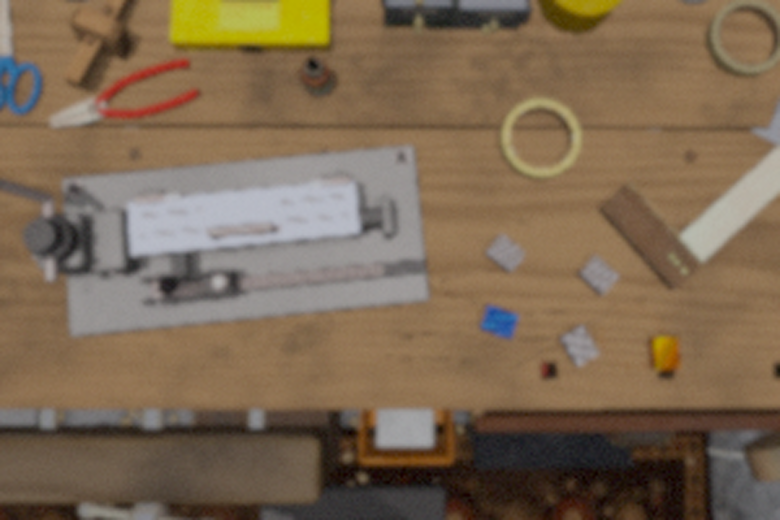

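View pics/scene0c.png

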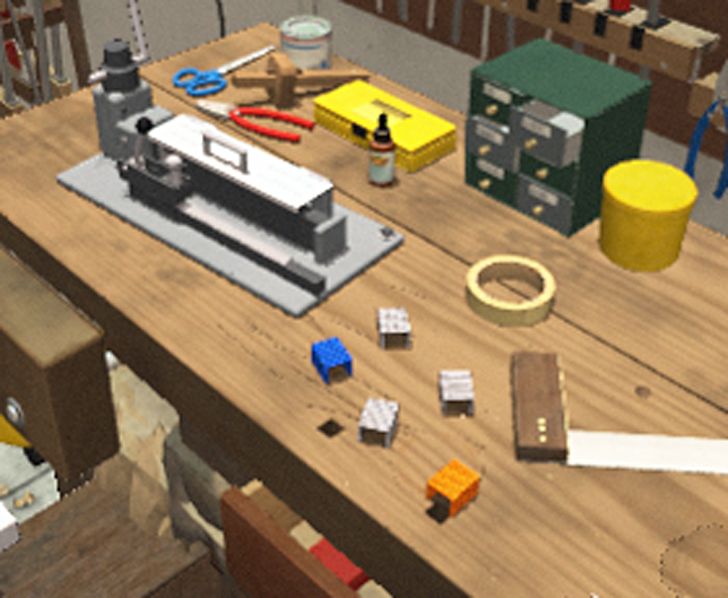

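Three silver strips at about (354,217), (390,226) and (383,253) in the full top image. The blue one at (351,243) and the orange one at (416,256) are look-alikes. The stapler lies with its head to world +y, the front towards the robot and the follower at the head. Next I fit its pose.

```bash
python3 - <<'E'
from h import *
P,im,d=shot('top')
v,u=np.mgrid[0:400,0:640]; W=pts(P,np.c_[u.ravel(),v.ravel()],d.ravel()).reshape(400,640,3)
hsv=cv2.cvtColor(im,cv2.COLOR_RGB2HSV)
reg=(u>180)&(u<330)&(v>170)&(v<255)
for nm,m in [('plate',reg&(W[...,2]>.006)&(W[...,2]<.02)&(hsv[...,1]<50)),('cover',reg&(W[...,2]>.064)&(W[...,2]<.08)&(hsv[...,2]>170)&(hsv[...,1]<40))]:
    n,l,s,c=cv2.connectedComponentsWithStats(m.astype(np.uint8)); 
    if nm=='cover': m=l==1+np.argmax(s[1:,4])
    p=W[m]; r=cv2.minAreaRect((p[:,:2]*1000).astype(np.float32)); print(nm,m.sum(),r,np.median(p[:,2]))
r=bot.trace('strip_1','top')
# strips: silver tops
m=(u>330)&(u<430)&(v>200)&(v<270)&(W[...,2]>.015)&(W[...,2]<.035)
n,l,s,c=cv2.connectedComponentsWithStats(m.astype(np.uint8))
for i in range(1,n):
    if s[i,4]<40: continue
    p=W[l==i]; r=cv2.minAreaRect((p[:,:2]*1000).astype(np.float32)); print(c[i].round(),s[i,4],np.round(p.mean(0),3),np.round(r[1]),round(r[2]),np.median(hsv[l==i],0))
E
```

```text
plate 4700 ((574.348876953125, 92.02559661865234), (189.3695831298828, 421.8643798828125), 5.764778137207031) 0.011660216687245262
cover 1624 ((594.457763671875, 84.0781478881836), (64.700439453125, 255.4527587890625), 5.669863224029541) 0.07471680731964048
[412. 214.] 535 [ 0.567 -0.399  0.022] [125.  49.] 42 [ 14. 105. 114.]
[354. 217.] 119 [ 0.556 -0.217  0.023] [37. 29.] 52 [ 10.  14. 142.]
[390. 226.] 124 [ 0.53  -0.327  0.023] [37. 30.] 44 [  9.  15. 143.]
[351. 244.] 122 [ 0.475 -0.208  0.023] [37. 29.] 72 [108.  173.5 153. ]
[382. 253.] 123 [ 0.447 -0.303  0.023] [38. 29.] 30 [ 12.  11. 145.]
[415. 256.] 128 [ 0.439 -0.404  0.023] [36. 31.] 1 [ 20. 247. 156.]
```

```bash
cat >> h.py <<'E'
O=np.array([.5822,.0959]); YAW=5.7   # stapler
import json,os
if os.path.exists('st.json'): a=json.load(open('st.json')); O=np.array(a[:2]); YAW=a[2]
def S(x,y):  # stapler mm -> world m
    a=np.deg2rad(YAW); c,s=np.cos(a),np.sin(a); return O+np.array([c*x-s*y,s*x+c*y])/1000
def inv(w):
    a=np.deg2rad(YAW); c,s=np.cos(a),np.sin(a); q=(np.asarray(w)[...,:2]-O)*1000
    return np.stack([c*q[...,0]+s*q[...,1],-s*q[...,0]+c*q[...,1]],-1)
def to(xy,z,ang=None,near=True):
    o=bot.get_obs(); Rm=R.from_quat(o['tool_rot']).as_matrix(); p=np.array(o['eef_pos'])
    sh=Rm.T@(np.array([xy[0],xy[1],z])-p)*1000
    cur=np.degrees(np.arctan2(Rm[1,1],Rm[0,1])); t=0
    if ang is not None: t=-((ang-cur+90)%180-90)
    print('shift',np.round(sh,1),'turn',round(t,1),'cur ang',round(cur,1),'q6',round(o['joint_pos'][5],2),'stapler',np.round(inv(p),1),round(p[2],4),'t',round(o['clock'],1))
E
python3 -c "
from h import *
to(S(-6,-13),.30,YAW)"
```

```text
shift [-541.9 -283.9    3.9] turn 70.7 cur ang 76.4 q6 1.57 stapler [-423.4  434.2] 0.3039 t 1.1
```

step_arm:
  rows:
    - [[-50,-26,0],6]
    - [[-100,-52,0],12]
    - [[-150,-78,0],19]
    - [[-200,-104,0],25]
    - [[-250,-130,0],32]
    - [[-300,-157,0],39]
    - [[-350,-183,0],46]
    - [[-400,-210,0],52]
    - [[-450,-236,0],58]
    - [[-500,-262,0],65]
    - [[-542,-284,0],70.7]
    - [[-542,-284,0],70.7]
  claw: -0.2

```text
clock: 2.6
eef_pos: [0.5795, 0.0797, 0.3028]
tool_rot: [0.673, 0.74, -0.0, 0.0]
ft_force: [-0.8, 0.4, -0.1]
grip_width: 0.0519
grasp_force: 0.0
```

```bash
python3 - <<'E'
from h import *
to(S(-6,-13),.30,YAW)
P,im,d=shot('wrist','w1'); print(np.round(P['pose'],3).tolist(), bot.get_obs()['grip_width'])
for t in ['cover_handle','follower_handle','pawl_knob']:
    for r in bot.trace(t,'wrist')[:2]:
        p=mpts(P,r['pixels'],d); 
        print(t,round(r['score'],2),np.round(r['uv']),len(p),np.round(np.median(p,0),3),inv(np.median(p,0)))
E
```

```text
shift [ 2.8 -1.7  2.8] turn -0.3 cur ang 5.4 q6 1.61 stapler [ -4.3 -15.8] 0.3028 t 2.6
[[0.995, -0.091, -0.027, 0.573], [0.095, 0.955, 0.281, 0.151], [0.001, -0.283, 0.959, 0.371], [0.0, 0.0, 0.0, 1.0]] 0.051246218191239104
cover_handle 0.94 [328. 158.] 13453 [0.592 0.108 0.073] [11.26252468 10.61902188]
follower_handle 0.81 [264. 105.] 3213 [0.521 0.154 0.063] [-54.86944399  63.50175095]
pawl_knob 0.62 [255.  93.] 1008 [0.517 0.162 0.102] [-58.83605658  72.02953344]
```

View pics/w1.png

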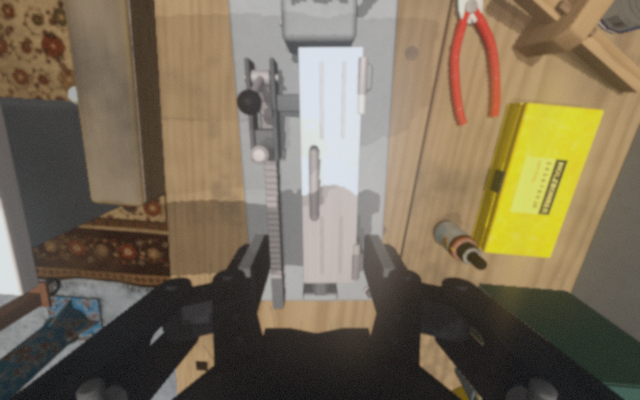

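The wrist view shows the cover handle at (314,183), the pawl knob at (248,102) and the post top at (261,154). I use those heights to refine the stapler pose.

```bash
python3 - <<'E'
from h import *
P,im,d=shot('wrist')
v,u=np.mgrid[0:400,0:640]; W=pts(P,np.c_[u.ravel(),v.ravel()],d.ravel()).reshape(400,640,3)
hsv=cv2.cvtColor(im,cv2.COLOR_RGB2HSV)
m=(u>285)&(u<380)&(v>30)&(v<300)&(W[...,2]>.064)&(W[...,2]<.08)&(hsv[...,1]<45)&(hsv[...,2]>120)
n,l,s,c=cv2.connectedComponentsWithStats(m.astype(np.uint8)); m=l==1+np.argmax(s[1:,4])
p=W[m]; r=cv2.minAreaRect((p[:,:2]*1000).astype(np.float32)); print('cover',m.sum(),r,np.median(p[:,2]))
m=(u>285)&(u<380)&(v>120)&(v<240)&(W[...,2]>.098)&(W[...,2]<.12)
p=W[m]; print('handle',len(p),p.mean(0),cv2.minAreaRect((p[:,:2]*1000).astype(np.float32)), inv(p.mean(0)))
print('knob',ray(P,(248,102),.118),inv(ray(P,(248,102),.118)))
print('post',ray(P,(261,154),.104),inv(ray(P,(261,154),.104)))
m=(abs(u-261)<12)&(abs(v-154)<12)&(W[...,2]>.09); print(W[m].mean(0),inv(W[m].mean(0)))
m=(abs(u-248)<14)&(abs(v-102)<14)&(W[...,2]>.11); print(W[m].mean(0),inv(W[m].mean(0)))
E
```

```text
cover 13110 ((599.0252685546875, 84.49673461914062), (72.40264892578125, 257.4087219238281), 5.495434284210205) 0.07340247959551927
handle 704 [0.57689691 0.084278   0.10524221] ((577.1277465820312, 83.02360534667969), (9.188566207885742, 72.55419158935547), 5.605946063995361) [ -6.43116538 -11.03783095]
knob [0.51048497 0.15712897 0.118     ] [-65.27919833  68.04895092]
post [0.52105175 0.1115768  0.104     ] [-59.28888722  21.67251329]
[0.52105976 0.1066341  0.09316729] [-59.77183214  16.75345615]
[0.51633781 0.15498498 0.12862881] [-59.66823796  65.33425562]
```

step_arm:
  rows:
    - [[1,-2,40],0]
    - [[1,-2,85],0]
    - [[1,-2,120],0]
    - [[1,-2,138],0]
    - [[1,-2,138],0]

```text
clock: 3.48
eef_pos: [0.5738, 0.084, 0.1647]
tool_rot: [0.67, 0.742, -0.001, -0.001]
ft_force: [1.0, 0.3, -0.1]
grip_width: 0.0513
grasp_force: 0.0
```

step_arm:
  rows:
    - [[0,0,0],0]
    - [[0,0,0],0]
    - [[0,0,0],0]
    - [[0,0,0],0]
    - [[0,0,0],0]
    - [[0,0,0],0]
  claw: 1

```text
clock: 4.22
eef_pos: [0.5766, 0.0834, 0.1676]
tool_rot: [0.671, 0.741, 0.002, 0.001]
ft_force: [0.2, -0.0, 5.8]
grip_width: 0.0075
grasp_force: 58.9
```

```bash
python3 - <<'E'
from h import *
to(S(-6,-13),.164,YAW); print(bot.get_obs()['grip_width'])
r=np.hypot(48,31);a0=np.arctan2(31,48)
for f in range(0,121,10):
    a=a0+np.deg2rad(f); print(f,'dx',round(-r*np.cos(a)+48,1),'dz',round(r*np.sin(a)-31,1))
E
```

```text
shift [-1.1  0.8  3.6] turn -0.0 cur ang 5.7 q6 1.61 stapler [ -6.8 -11.9] 0.1676 t 4.2
0.007472173708232926
0 dx -0.0 dz 0.0
10 dx 6.1 dz 7.9
20 dx 13.5 dz 14.5
30 dx 21.9 dz 19.8
40 dx 31.2 dz 23.6
50 dx 40.9 dz 25.7
60 dx 50.8 dz 26.1
70 dx 60.7 dz 24.7
80 dx 70.2 dz 21.7
90 dx 79.0 dz 17.0
100 dx 86.9 dz 10.9
110 dx 93.5 dz 3.5
120 dx 98.8 dz -4.9
```

step_arm:
  rows:
    - [[0,6,-8],0]
    - [[0,13.5,-14.5],0]
    - [[0,22,-20],0]
    - [[0,31,-23.6],0]
    - [[0,41,-25.7],0]
    - [[0,51,-26],0]
    - [[0,60.7,-24.7],0]
    - [[0,70,-21.7],0]
    - [[0,79,-17],0]
    - [[0,87,-11],0]
    - [[0,93.5,-3.5],0]
    - [[0,93.5,-3.5],0]

```text
clock: 5.72
eef_pos: [0.6696, 0.092, 0.168]
tool_rot: [0.671, 0.741, -0.0, 0.001]
ft_force: [1.7, 0.3, -2.6]
grip_width: 0.0073
grasp_force: 67.3
```

```bash
python3 - <<'E'
from h import *
to(S(90,-13),.164,YAW)
P,im,d=shot('wrist'); P2,im2,d2=shot('scene')
a=cv2.resize(im2[100:260,180:400],(550,400)); cv2.imwrite('pics/open.png',np.hstack([cv2.resize(im,(250,400))*0+cv2.resize(im[:,195:445],(250,400)),a])[:,:,::-1])
E
```

```text
shift [-0.4  3.4  4. ] turn 0.0 cur ang 5.7 q6 1.61 stapler [ 86.6 -12.6] 0.168 t 5.7
```

View pics/open.png

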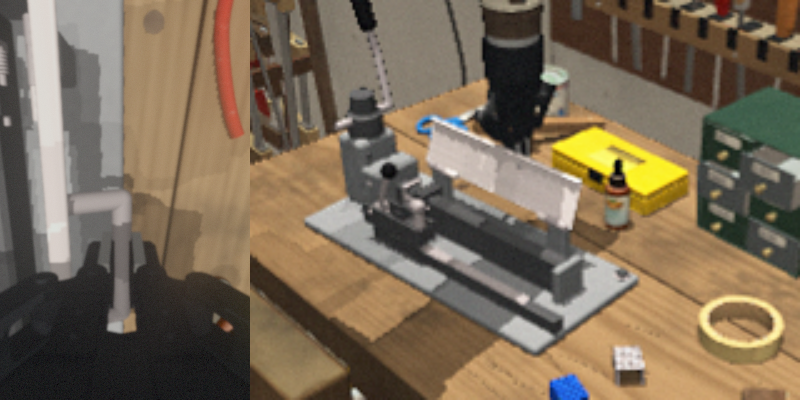

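The cover stands past upright with the bar between the pads. I release a little and go up.

step_arm:
  rows:
    - [[0,0,0],0]
    - [[0,0,0],0]
    - [[0,0,0],0]
    - [[0,0,-30],0]
    - [[0,0,-80],0]
    - [[0,0,-120],0]
    - [[0,0,-130],0]
  claw: 0.55

```text
clock: 6.7
eef_pos: [0.6696, 0.0923, 0.3037]
tool_rot: [0.671, 0.741, 0.003, 0.002]
ft_force: [-0.5, -0.1, 0.0]
grip_width: 0.0191
grasp_force: 0.0
```

```bash
python3 - <<'E'
from h import *
to(S(-60,38),.25,YAW)
P2,im2,d2=shot('scene')
P,im,d=shot('top')
cv2.imwrite('pics/open2.png',np.hstack([cv2.resize(im2[100:260,180:400],(550,400)),cv2.resize(im[160:260,180:242],(248,400))])[:,:,::-1])
E
```

```text
shift [  50.1 -147.    52.7] turn -0.0 cur ang 5.7 q6 1.61 stapler [ 86.6 -12.2] 0.3037 t 6.7
```

View pics/open2.png

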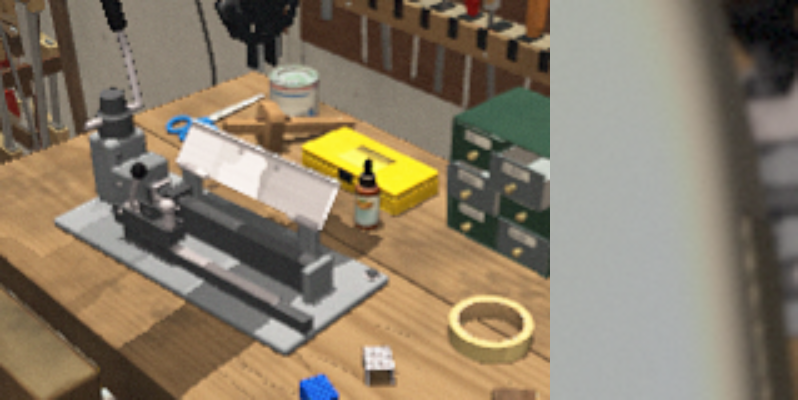

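step_arm:
  rows:
    - [[15,-50,0],0]
    - [[30,-100,0],0]
    - [[50,-147,30],0]
    - [[50,-147,70],0]
    - [[50,-147,110],0]
    - [[50,-147,125],0]
    - [[50,-147,125],0]
  claw: 1

```text
clock: 7.68
eef_pos: [0.5163, 0.1272, 0.1727]
tool_rot: [0.671, 0.741, -0.002, -0.001]
ft_force: [-0.3, -0.2, 0.5]
grip_width: 0.0002
grasp_force: 0.0
```

step_arm:
  rows:
    - [[12,0,0],0]
    - [[24,0,0],0]
    - [[36,0,0],0]
    - [[46,0,0],0]
    - [[55,0,0],0]
    - [[55,0,0],0]
    - [[55,0,-30],0]
    - [[20,0,-80],0]
    - [[-60,0,-100],0]
    - [[-90,0,-100],0]
    - [[-90,0,-100],0]

```text
clock: 9.05
eef_pos: [0.5266, 0.0345, 0.2752]
tool_rot: [0.674, 0.739, 0.0, 0.001]
ft_force: [0.2, 0.6, -0.4]
grip_width: 0.0004
grasp_force: 0.0
```

```bash
python3 - <<'E'
from h import *
to(S(-60,24),.25,YAW)
P,im,d=shot('wrist','w2')
for t in ['follower_handle','pawl_knob']:
    for r in bot.trace(t,'wrist')[:3]:
        p=mpts(P,r['pixels'],d); i=p[:,2].argsort()[-max(20,len(p)//20):]
        print(t,round(r['score'],2),np.round(r['uv']),len(p),inv(np.median(p,0)),'top',inv(p[i].mean(0)),p[i,2].mean())
cv2.imwrite('pics/w2c.png',cv2.resize(im[0:300,150:450],(600,600))[:,:,::-1])
E
```

```text
shift [79.6  0.8 25.1] turn -0.4 cur ang 5.3 q6 1.54 stapler [-61.4 -55.6] 0.2752 t 9.1
follower_handle 0.94 [329.  55.] 5510 [-48.1642263   69.76191333] top [-60.27978055  16.85338071] 0.0937750255468442
pawl_knob 0.85 [316.  31.] 1043 [-60.22365149  84.80322278] top [-60.66003893 100.75855656] 0.0817063707024841
```

View pics/w2c.png

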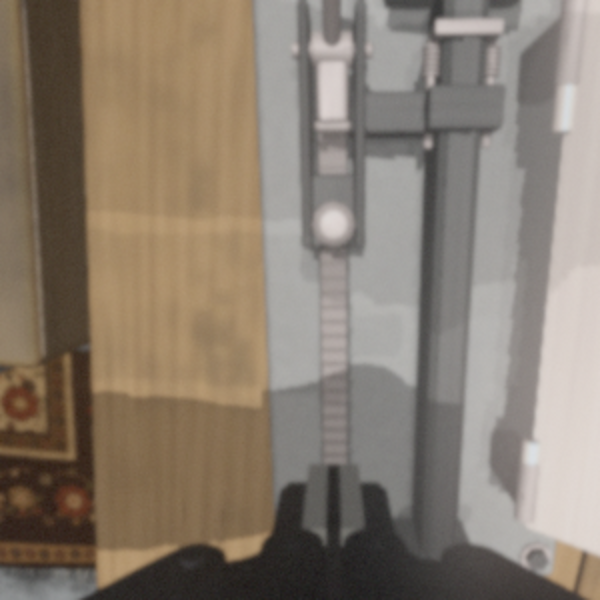

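The lever now leans to the head and the post is at about (-60, 18) in the stapler's frame. I grip it next.

step_arm:
  rows:
    - [[40,1,30],0]
    - [[75,1,80],0]
    - [[75,1,110],0]
    - [[75,1,132],0]
    - [[75,1,132],0]
  claw: 0.0

```text
clock: 9.82
eef_pos: [0.5178, 0.1138, 0.1402]
tool_rot: [0.67, 0.742, -0.002, -0.002]
ft_force: [-0.7, -0.1, 0.7]
grip_width: 0.0427
grasp_force: 0.0
```

step_arm:
  rows:
    - [[0,0,0],0]
    - [[0,0,0],0]
    - [[0,0,0],0]
    - [[0,0,0],0]
    - [[0,0,0],0]
  claw: 1

```text
clock: 10.45
eef_pos: [0.5197, 0.1128, 0.1437]
tool_rot: [0.671, 0.741, 0.0, -0.0]
ft_force: [-4.3, -0.1, 6.0]
grip_width: 0.0137
grasp_force: 59.0
```

step_arm:
  rows:
    - [[-15,0,0],0]
    - [[-35,0,0],0]
    - [[-55,0,0],0]
    - [[-75,0,0],0]
    - [[-95,0,0],0]
    - [[-115,0,0],0]
    - [[-135,0,0],0]
    - [[-155,0,0],0]
    - [[-175,0,0],0]
    - [[-190,0,0],0]
    - [[-200,0,0],0]
    - [[-205,0,0],0]

```text
clock: 11.95
eef_pos: [0.5402, -0.0913, 0.1437]
tool_rot: [0.671, 0.741, 0.001, 0.0]
ft_force: [-2.8, 2.6, 4.7]
grip_width: 0.0141
grasp_force: 59.1
```

```bash
python3 - <<'E'
from h import *
o=bot.get_obs();print(o['grip_width'],o['ft_force'])
to(S(-60,-196),.142,YAW)
E
```

```text
0.014102838950719968 [-2.84521201  2.6112603   4.72015396]
shift [-13.9   0.4   1.7] turn -0.0 cur ang 5.7 q6 1.3 stapler [ -60.4 -182.1] 0.1437 t 11.9
```

step_arm:
  rows:
    - [[-5,0,0],0]
    - [[-9,0,0],0]
    - [[-13,0,0],0]
    - [[-13,0,0],0]
    - [[-13,0,0],0]

```text
clock: 12.58
eef_pos: [0.5409, -0.0985, 0.1437]
tool_rot: [0.67, 0.743, 0.005, -0.004]
ft_force: [-5.4, 19.2, 10.4]
grip_width: 0.0139
grasp_force: 59.5
```

step_arm:
  rows:
    - [[-2,0,0],0]
    - [[-4,0,0],0]
    - [[-4,0,0],0]

```text
clock: 12.95
eef_pos: [0.5409, -0.0991, 0.1437]
tool_rot: [0.669, 0.743, 0.008, -0.007]
ft_force: [-6.2, 29.5, 12.2]
grip_width: 0.014
grasp_force: 59.7
```

step_arm:
  rows:
    - [[4,0,0],0]
    - [[6,0,0],0]

```text
clock: 13.2
eef_pos: [0.5409, -0.098, 0.1437]
tool_rot: [0.67, 0.743, 0.003, -0.003]
ft_force: [-4.7, 10.8, 7.5]
grip_width: 0.0139
grasp_force: 59.2
```

step_arm:
  rows:
    - [[0,0,0],0]
    - [[0,0,0],0]
    - [[0,0,0],0]
    - [[0,0,-40],0]
    - [[0,0,-90],0]
    - [[-20,0,-140],0]
    - [[-60,0,-165],0]
    - [[-60,0,-165],0]
  claw: 0.2

```text
clock: 14.2
eef_pos: [0.5483, -0.165, 0.3101]
tool_rot: [0.673, 0.74, 0.001, 0.003]
ft_force: [0.1, -0.4, -0.4]
grip_width: 0.0343
grasp_force: 0.0
```

```bash
python3 - <<'E'
from h import *
to(S(-60,24),.25,YAW)
P,im,d=shot('wrist','w3')
for t in ['follower_handle','pawl_knob']:
    for r in bot.trace(t,'wrist')[:3]:
        p=mpts(P,r['pixels'],d); i=p[:,2].argsort()[-max(20,len(p)//20):]
        print(t,round(r['score'],2),np.round(r['uv']),len(p),inv(np.median(p,0)),'top',inv(p[i].mean(0)),p[i,2].mean())
E
```

```text
shift [280.4  -2.   59.3] turn -0.3 cur ang 5.4 q6 1.18 stapler [ -59.6 -256.3] 0.3101 t 14.2
follower_handle 0.23 [316.  44.] 952 [ -60.38833331 -122.06175085] top [-60.36161524 -98.02030465] 0.10929097892501137
pawl_knob 0.94 [313.  43.] 940 [ -60.46428192 -121.48653824] top [-60.27468062 -97.99937481] 0.10950858391859335
```

View pics/w3.png

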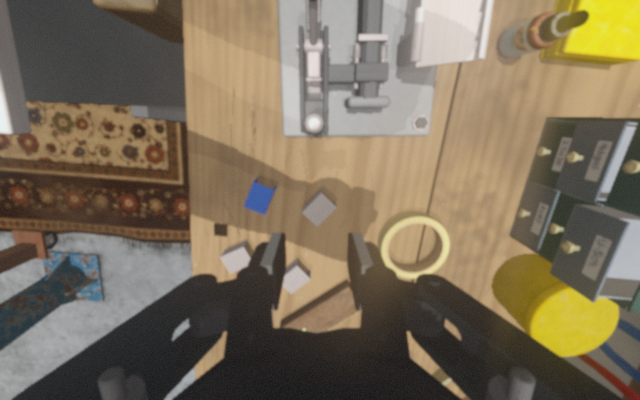

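The follower is back and the pawl is off. Strip A shows at (319,209), B at about (295,278) and C at (236,258), with the blue one at (260,195). Next is a close look at A.

```bash
cat >> h.py <<'E'
def strips(cam):
    P,im,d=shot(cam); v,u=np.mgrid[0:400,0:640]
    W=pts(P,np.c_[u.ravel(),v.ravel()],d.ravel()).reshape(400,640,3); hsv=cv2.cvtColor(im,cv2.COLOR_RGB2HSV)
    m=(d>0)&(W[...,2]>.019)&(W[...,2]<.032)&(W[...,1]<-.14)&(W[...,0]>.3)&(W[...,0]<.68)
    if cam=='wrist': m&=(d>.2)
    n,l,s,c=cv2.connectedComponentsWithStats(m.astype(np.uint8)); out=[]
    for i in range(1,n):
        p=W[l==i]
        if s[i,4]<60: continue
        r=cv2.minAreaRect((p[:,:2]*1000).astype(np.float32)); (w,h)=r[1]
        la=r[2] if w>h else r[2]+90
        if max(w,h)>46 or max(w,h)<25: continue
        print(cam,c[i].round(),s[i,4],'ctr',np.round(np.array(r[0])/1000,4),np.round(p.mean(0),4),np.round(r[1]),'close ang',round((la+90)%180,1),np.median(hsv[l==i],0))
E
python3 - <<'E'
from h import *
strips('wrist'); strips('top')
to((.557,-.217),.22,142)
E
```

```text
wrist [261. 202.] 619 ctr [ 0.4783 -0.2093] [ 0.4785 -0.209   0.0218] [38. 30.] close ang 162.0 [111. 151. 160.]
wrist [322. 214.] 595 ctr [ 0.5593 -0.218 ] [ 0.5594 -0.2175  0.0218] [38. 30.] close ang 141.8 [  9.  23. 152.]
wrist [237. 262.] 407 ctr [ 0.4508 -0.3031] [ 0.4478 -0.3017  0.0218] [38. 29.] close ang 120.7 [  9.  17. 196.]
wrist [296. 284.] 477 ctr [ 0.5337 -0.328 ] [ 0.5339 -0.3274  0.0219] [38. 31.] close ang 137.5 [  9.  17. 196.]
top [484. 184.] 89 ctr [ 0.6613 -0.6302] [ 0.6608 -0.6293  0.0253] [23. 41.] close ang 73.3 [ 16. 112. 125.]
top [392. 227.] 66 ctr [ 0.527  -0.3319] [ 0.5258 -0.3349  0.0229] [26. 29.] close ang 43.5 [ 12.  17. 136.]
top [383. 254.] 97 ctr [ 0.4471 -0.3029] [ 0.4454 -0.3059  0.0237] [38. 30.] close ang 121.5 [ 12.  13. 135.]
top [416. 256.] 120 ctr [ 0.4382 -0.4049] [ 0.4387 -0.4039  0.0231] [37. 30.] close ang 91.7 [ 20.  248.  144.5]
shift [-56.6   5.1  85.9] turn 43.7 cur ang 5.7 q6 1.18 stapler [ -61.1 -252.3] 0.306 t 14.4
```

```bash
python3 - <<'E'
from h import *
to((.5583,-.2178),.074,141.8)
E
```

```text
shift [-57.7   6.7 231.9] turn 43.9 cur ang 5.7 q6 1.18 stapler [ -61.1 -252.3] 0.306 t 14.4
```

step_arm:
  rows:
    - [[-15,2,40],9]
    - [[-30,4,80],18]
    - [[-45,6,115],27]
    - [[-56,7,140],36]
    - [[-56,7,165],43.9]
    - [[-56,7,195],43.9]
    - [[-56,7,215],43.9]
    - [[-56,7,229],43.9]
    - [[-56,7,229],43.9]
  claw: -0.35

```text
clock: 15.58
eef_pos: [0.5587, -0.2161, 0.0769]
tool_rot: [0.899, 0.437, -0.001, -0.001]
ft_force: [-0.2, 0.3, 0.3]
grip_width: 0.0579
grasp_force: 0.0
```

```bash
python3 - <<'E'
from h import *
to((.5583,-.2178),.074,141.8)
E
```

```text
shift [-1.6  0.8  2.9] turn 0.0 cur ang -38.2 q6 1.87 stapler [ -54.4 -308.1] 0.0769 t 15.6
```

step_arm:
  rows:
    - [[-1,0,2],0]
    - [[-1,0,2],0]
    - [[-1,0,2],0]
    - [[-1,0,2],0]
    - [[-1,0,2],0]
    - [[-1,0,2],0]
  claw: 1

```text
clock: 16.32
eef_pos: [0.5596, -0.2181, 0.0774]
tool_rot: [0.9, 0.437, 0.001, 0.001]
ft_force: [-0.9, -0.2, 7.1]
grip_width: 0.0287
grasp_force: 59.8
```

step_arm:
  rows:
    - [[0,0,-30],0]
    - [[0,0,-80],0]
    - [[0,0,-110],0]
    - [[0,0,-110],0]

```text
clock: 16.82
eef_pos: [0.5604, -0.2184, 0.189]
tool_rot: [0.9, 0.437, 0.002, 0.002]
ft_force: [-1.0, -0.6, -0.7]
grip_width: 0.0285
grasp_force: 59.4
```

```bash
python3 - <<'E'
from h import *
o=bot.get_obs(); print(o['grip_width'],o['grasp_force'],o['ft_force'])
to(S(0,80),.20,YAW)
P,im,d=shot('wrist','w4'); cv2.imwrite('pics/w4c.png',im[150:400,170:480,::-1])
E
```

```text
0.028515965574455012 59.35831546783447 [-1.04588415 -0.56051124 -0.68577222]
shift [ 318.  -232.7  -11.7] turn -43.9 cur ang -38.2 q6 1.87 stapler [ -52.9 -310.5] 0.189 t 16.8
```

View pics/w4c.png

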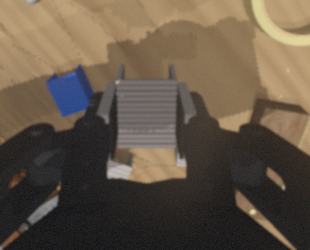

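The strip is held squarely. I carry it above the rail.

step_arm:
  rows:
    - [[0,0,-45],0]
    - [[45,-33,-48],-6]
    - [[90,-66,-48],-12]
    - [[135,-99,-48],-19]
    - [[180,-132,-48],-26]
    - [[225,-165,-48],-33]
    - [[270,-197,-48],-40]
    - [[305,-222,-48],-43.9]
    - [[318,-232,-48],-43.9]
    - [[318,-232,-48],-43.9]

```text
clock: 18.12
eef_pos: [0.5727, 0.176, 0.2324]
tool_rot: [0.671, 0.742, -0.002, -0.001]
ft_force: [0.1, -0.6, -1.8]
grip_width: 0.0288
grasp_force: 59.5
```

```bash
cat >> h.py <<'E'
def rail(P,im,d,y0,y1,zl=.056,zh=.064):
    v,u=np.mgrid[0:400,0:640]
    W=pts(P,np.c_[u.ravel(),v.ravel()],d.ravel()).reshape(400,640,3); s=inv(W)
    m=(d>.15)&(abs(s[...,0])<16)&(s[...,1]>y0)&(s[...,1]<y1)&(W[...,2]>zl)&(W[...,2]<zh)
    p=s[m]; 
    for a in np.arange(y0,y1,20):
        q=p[(p[:,1]>=a)&(p[:,1]<a+20),0]
        if len(q)>20: print('rail y',a,len(q),'x lo/hi/mid',np.round(np.percentile(q,[3,97]),1),round(np.percentile(q,[3,97]).mean(),2))
    print('z',np.median(W[m][:,2]))
E
python3 - <<'E'
from h import *
o=bot.get_obs(); print(o['grip_width'],o['grasp_force'])
to(S(0,80),.1164,YAW)
P,im,d=shot('wrist','w5'); rail(P,im,d,-100,140)
P,im,d=shot('top'); rail(P,im,d,-100,140)
E
```

```text
0.02875885368563045 59.47240591049194
shift [ -0.5   1.9 116. ] turn 0.0 cur ang 5.7 q6 1.77 stapler [-1.5 80.7] 0.2324 t 18.1
rail y -80 104 x lo/hi/mid [-8.3  7.4] -0.49
rail y -60 272 x lo/hi/mid [-8.3  8.3] -0.01
rail y -40 202 x lo/hi/mid [-8.2  8. ] -0.14
rail y 40 194 x lo/hi/mid [-7.8  7.1] -0.39
rail y 60 379 x lo/hi/mid [-7.8  7.7] -0.03
rail y 80 416 x lo/hi/mid [-8.5  7.5] -0.5
rail y 100 387 x lo/hi/mid [-8.4  7.3] -0.55
z 0.05819325086788334
rail y -100 38 x lo/hi/mid [-11.2   5.3] -2.94
rail y -80 38 x lo/hi/mid [-11.3   5.5] -2.88
rail y -60 37 x lo/hi/mid [-12.1   5.2] -3.43
rail y -40 43 x lo/hi/mid [-12.3   6.5] -2.91
rail y -20 39 x lo/hi/mid [-11.3   6.9] -2.22
rail y 0 41 x lo/hi/mid [-11.8   6.1] -2.87
rail y 20 40 x lo/hi/mid [-11.4   4.4] -3.48
rail y 40 41 x lo/hi/mid [-11.8   5.7] -3.08
rail y 60 37 x lo/hi/mid [-10.3   5.7] -2.3
rail y 80 24 x lo/hi/mid [-11.3   6.8] -2.23
z 0.05937737696550971
```

View pics/w5.png

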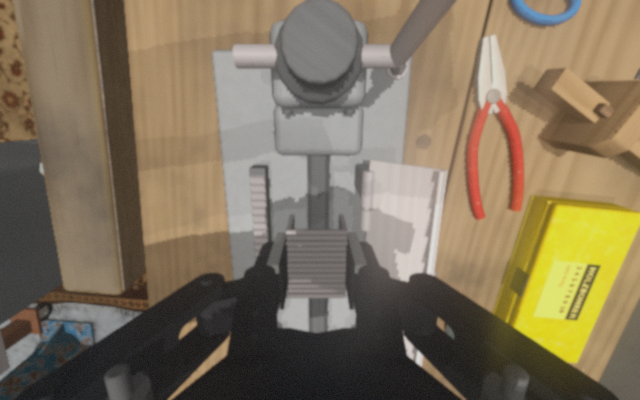

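Strip in hand at columns 286–349, over the rail at 318, aligned. I lower it.

step_arm:
  rows:
    - [[0,1,40],0]
    - [[0,1,75],0]
    - [[0,1,90],0]
    - [[0,1,98],0]
    - [[0,1,105],0]
    - [[0,1,110],0]
    - [[0,1,114],0]
    - [[0,1,114],0]

```text
clock: 19.23
eef_pos: [0.5745, 0.1758, 0.1204]
tool_rot: [0.671, 0.741, -0.0, 0.0]
ft_force: [0.4, 0.4, -0.3]
grip_width: 0.029
grasp_force: 59.5
```

```bash
python3 - <<'E'
from h import *
o=bot.get_obs(); print(o['grip_width'],o['grasp_force'],o['ft_force'])
to(S(0,80),.1164,YAW)
E
```

```text
0.029021311148726706 59.54049736261368 [ 0.36488805  0.3826309  -0.34307809]
shift [-0.3 -0.2  4. ] turn -0.0 cur ang 5.7 q6 1.77 stapler [ 0.2 80.3] 0.1204 t 19.2
```

step_arm:
  rows:
    - [[0,0,2],0]
    - [[0,0,4],0]
    - [[0,0,4],0]

```text
clock: 19.6
eef_pos: [0.5746, 0.1757, 0.1165]
tool_rot: [0.671, 0.741, 0.0, 0.0]
ft_force: [-0.3, 0.4, -1.6]
grip_width: 0.0287
grasp_force: 59.5
```

step_arm:
  rows:
    - [[0,0,0],0]
    - [[0,0,0],0]
    - [[0,0,0],0]
    - [[0,0,-30],0]
    - [[0,0,-80],0]
    - [[0,0,-120],0]
    - [[0,0,-120],0]
  claw: 0.1

```text
clock: 20.48
eef_pos: [0.5766, 0.1763, 0.241]
tool_rot: [0.671, 0.741, 0.004, 0.002]
ft_force: [0.1, 0.1, 0.3]
grip_width: 0.0383
grasp_force: 0.0
```

```bash
python3 - <<'E'
from h import *
o=bot.get_obs(); print(o['grip_width'],o['ft_force'])
P,im,d=shot('wrist','w6'); rail(P,im,d,20,130,.0605,.07); cv2.imwrite('pics/w6c.png',im[100:350,170:480,::-1])
to((.532,-.329),.25,136)
strips('top')
E
```

```text
0.03827706842150881 [0.1177692  0.13908613 0.25667017]
rail y 60 442 x lo/hi/mid [-13.   14.8] 0.91
rail y 80 461 x lo/hi/mid [-13.3  14. ] 0.34
z 0.06121097664029876
shift [-498.2  -93.1  -12.4] turn 49.7 cur ang 5.7 q6 1.77 stapler [ 1.2 80.3] 0.2385 t 20.5
top [484. 184.] 85 ctr [ 0.6614 -0.6306] [ 0.6608 -0.6293  0.0253] [23. 41.] close ang 73.1 [ 16. 110. 128.]
top [390. 226.] 117 ctr [ 0.5306 -0.3277] [ 0.5301 -0.3275  0.0234] [37. 30.] close ang 135.8 [  9.  15. 136.]
top [351. 244.] 118 ctr [ 0.4753 -0.2086] [ 0.4755 -0.2086  0.0233] [37. 29.] close ang 162.1 [108. 175. 145.]
top [636. 246.] 66 ctr [ 0.4616 -1.0974] [ 0.4668 -1.1004  0.0229] [35. 26.] close ang 90.9 [ 19.  28. 112.]
top [382. 253.] 121 ctr [ 0.4475 -0.3031] [ 0.4474 -0.303   0.0232] [38. 29.] close ang 121.5 [162.  11. 139.]
top [415. 256.] 124 ctr [ 0.4383 -0.4047] [ 0.4388 -0.4037  0.0235] [37. 30.] close ang 92.0 [ 20.  247.5 148. ]
```

View pics/w6c.png

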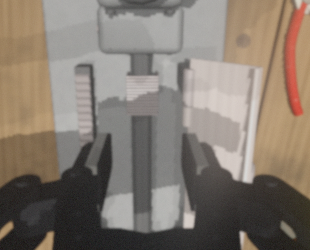

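Strip 1 is seated astride at y≈80. Now B.

step_arm:
  rows:
    - [[-55,-10,0],0]
    - [[-110,-20,0],0]
    - [[-165,-31,0],6]
    - [[-220,-41,0],13]
    - [[-275,-51,0],20]
    - [[-330,-61,0],27]
    - [[-385,-71,0],34]
    - [[-440,-81,0],41]
    - [[-480,-89,0],47]
    - [[-497,-92,20],49.7]
    - [[-497,-92,60],49.7]
    - [[-497,-92,80],49.7]
  claw: -0.35

```text
clock: 22.08
eef_pos: [0.53, -0.326, 0.1511]
tool_rot: [0.92, 0.391, -0.002, -0.003]
ft_force: [0.8, 1.1, 0.1]
grip_width: 0.0579
grasp_force: 0.0
```

```bash
python3 - <<'E'
from h import *
strips('wrist'); strips('top')
to((.533,-.328),.0765,136)
E
```

```text
wrist [154. 169.] 375 ctr [ 0.472  -0.2209] [ 0.4687 -0.2216  0.0215] [13. 29.] close ang 71.3 [109. 167. 195.]
wrist [323. 211.] 1898 ctr [ 0.5336 -0.3287] [ 0.5341 -0.3283  0.0218] [38. 30.] close ang 137.1 [  9.  24. 133.]
wrist [218. 252.] 762 ctr [ 0.4493 -0.3024] [ 0.4519 -0.296   0.0217] [39. 25.] close ang 119.4 [  9.  23. 130.]
top [484. 184.] 88 ctr [ 0.6624 -0.6305] [ 0.6611 -0.6298  0.025 ] [24. 43.] close ang 72.1 [ 16.5 110.  129. ]
top [351. 244.] 114 ctr [ 0.4752 -0.2084] [ 0.4757 -0.2085  0.0235] [37. 29.] close ang 161.5 [109. 175. 142.]
top [636. 246.] 74 ctr [ 0.4607 -1.0964] [ 0.4654 -1.1001  0.0229] [26. 37.] close ang 86.7 [ 19.  29. 113.]
top [382. 253.] 105 ctr [ 0.4472 -0.303 ] [ 0.4482 -0.3011  0.0234] [37. 29.] close ang 120.2 [ 5. 25. 92.]
shift [ 0.6  5.2 74.1] turn 0.1 cur ang -43.9 q6 1.79 stapler [ -94.3 -413.9] 0.1506 t 22.2
```

step_arm:
  rows:
    - [[0,4,25],-1]
    - [[0,4,50],-1]
    - [[0,4,66],-1]
    - [[0,4,74],-1]
    - [[0,4,74],-1]

```text
clock: 22.8
eef_pos: [0.535, -0.3305, 0.0822]
tool_rot: [0.917, 0.399, -0.0, -0.0]
ft_force: [0.1, -0.1, 0.6]
grip_width: 0.0578
grasp_force: 0.0
```

step_arm:
  rows:
    - [[0,0,0],0]
    - [[0,0,0],0]
    - [[0,0,0],0]
    - [[0,0,0],0]
    - [[0,0,0],0]
  claw: 1

```text
clock: 23.42
eef_pos: [0.5357, -0.3312, 0.0838]
tool_rot: [0.917, 0.399, 0.001, 0.001]
ft_force: [0.1, 1.2, 5.4]
grip_width: 0.0285
grasp_force: 61.0
```

step_arm:
  rows:
    - [[0,0,-30],0]
    - [[0,0,-80],0]
    - [[0,0,-130],0]
    - [[0,0,-158],0]
    - [[0,0,-158],0]

```text
clock: 24.05
eef_pos: [0.5361, -0.3315, 0.2432]
tool_rot: [0.917, 0.399, 0.002, 0.002]
ft_force: [0.2, 0.6, -1.5]
grip_width: 0.0282
grasp_force: 60.4
```

```bash
python3 - <<'E'
from h import *
o=bot.get_obs(); print(o['grip_width'],o['grasp_force'],o['ft_force'])
to(S(-.4,25),.235,YAW)
strips('top')
E
```

```text
0.02816799501056193 60.37913829088211 [ 0.20117969  0.6100108  -1.49318785]
shift [ 360.1 -277.     7.1] turn -48.7 cur ang -43.0 q6 1.77 stapler [ -88.3 -420.7] 0.2432 t 24.1
top [351. 244.] 117 ctr [ 0.4751 -0.2084] [ 0.4751 -0.2086  0.0233] [37. 29.] close ang 161.7 [109. 174. 145.]
top [636. 246.] 69 ctr [ 0.4585 -1.0991] [ 0.4649 -1.101   0.0227] [27. 40.] close ang 89.4 [ 19.  30. 112.]
top [383. 253.] 119 ctr [ 0.4473 -0.3031] [ 0.4471 -0.3031  0.0234] [38. 29.] close ang 119.3 [ 5. 27. 92.]
```

step_arm:
  rows:
    - [[45,-35,0],-6]
    - [[90,-69,0],-12]
    - [[135,-104,0],-18]
    - [[180,-138,0],-25]
    - [[225,-173,0],-32]
    - [[270,-208,0],-39]
    - [[315,-242,0],-46]
    - [[350,-269,0],-48.7]
    - [[359,-277,0],-48.7]
    - [[359,-277,0],-48.7]

```text
clock: 25.35
eef_pos: [0.5765, 0.121, 0.2384]
tool_rot: [0.671, 0.742, -0.002, -0.001]
ft_force: [0.9, 0.1, -0.7]
grip_width: 0.0287
grasp_force: 60.3
```

```bash
python3 - <<'E'
from h import *
o=bot.get_obs(); print(o['grip_width'],o['grasp_force'])
to(S(-.4,25),.1228,YAW)
P,im,d=shot('wrist','w7'); cv2.imwrite('pics/w7c.png',im[60:360,170:480,::-1])
E
```

```text
0.02865386820545353 60.34173130989075
shift [ -0.4   3.2 115.6] turn 0.0 cur ang 5.7 q6 1.68 stapler [-3.1 25.5] 0.2384 t 25.4
```

View pics/w7c.png

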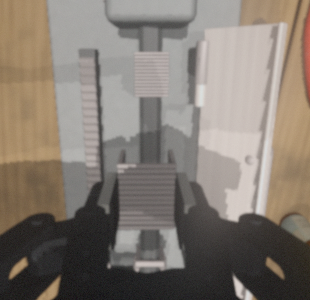

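step_arm:
  rows:
    - [[0,2,40],0]
    - [[0,2,75],0]
    - [[0,2,90],0]
    - [[0,2,98],0]
    - [[0,2,105],0]
    - [[0,2,110],0]
    - [[0,2,110],0]

```text
clock: 26.28
eef_pos: [0.5796, 0.121, 0.1307]
tool_rot: [0.671, 0.741, 0.0, 0.0]
ft_force: [-0.1, 0.7, -0.6]
grip_width: 0.0281
grasp_force: 60.3
```

```bash
python3 - <<'E'
from h import *
o=bot.get_obs(); print(o['grip_width'],o['grasp_force'],o['ft_force'])
to(S(-.4,25),.1228,YAW)
E
```

```text
0.028056789220940206 60.338057577610016 [-0.12918448  0.74330243 -0.55177232]
shift [-0.2 -0.3  7.9] turn -0.0 cur ang 5.7 q6 1.68 stapler [-0.1 25.2] 0.1307 t 26.3
```

step_arm:
  rows:
    - [[0,0,3],0]
    - [[0,0,6],0]
    - [[0,0,7.5],0]
    - [[0,0,7.5],0]

```text
clock: 26.78
eef_pos: [0.5794, 0.1209, 0.1229]
tool_rot: [0.671, 0.741, 0.0, 0.0]
ft_force: [0.5, -0.2, -0.4]
grip_width: 0.0281
grasp_force: 60.3
```

step_arm:
  rows:
    - [[0,0,0],0]
    - [[0,0,0],0]
    - [[0,0,0],0]
    - [[0,0,-30],0]
    - [[0,0,-80],0]
    - [[0,0,-120],0]
    - [[0,0,-120],0]
  claw: 0.1

```text
clock: 27.65
eef_pos: [0.5815, 0.1213, 0.2474]
tool_rot: [0.671, 0.741, 0.004, 0.003]
ft_force: [0.6, -0.1, -0.5]
grip_width: 0.0384
grasp_force: 0.0
```

```bash
python3 - <<'E'
from h import *
o=bot.get_obs(); print(o['grip_width'],o['ft_force'])
P,im,d=shot('wrist','w8'); rail(P,im,d,0,110,.0605,.075)
strips('top')
to((.4498,-.3032),.18,120.5)
E
```

```text
0.03839025782635616 [ 0.60066827 -0.06065703 -0.54776421]
rail y 0 309 x lo/hi/mid [-13.8  13.8] -0.01
rail y 20 447 x lo/hi/mid [-13.6  13.7] 0.04
rail y 40 118 x lo/hi/mid [-13.7  13.9] 0.09
rail y 60 495 x lo/hi/mid [-12.9  14.1] 0.6
rail y 80 494 x lo/hi/mid [-13.3  13.9] 0.31
z 0.06119455884003622
top [484. 184.] 88 ctr [ 0.6615 -0.6308] [ 0.6607 -0.6296  0.0247] [22. 42.] close ang 73.6 [ 17. 112. 129.]
top [351. 244.] 116 ctr [ 0.4752 -0.2085] [ 0.4756 -0.2083  0.0232] [37. 29.] close ang 161.3 [108.  174.5 146. ]
top [636. 246.] 72 ctr [ 0.4601 -1.0979] [ 0.4657 -1.1006  0.0226] [28. 37.] close ang 89.8 [ 19.5  28.5 114. ]
top [382. 253.] 120 ctr [ 0.4474 -0.3031] [ 0.4472 -0.3029  0.0236] [37. 29.] close ang 120.5 [ 82.  11. 139.]
top [415. 255.] 114 ctr [ 0.4382 -0.4043] [ 0.4395 -0.4035  0.0232] [37. 30.] close ang 92.0 [ 20. 251. 149.]
shift [-409.2 -171.    62.9] turn 65.2 cur ang 5.7 q6 1.68 stapler [-0.3 25.1] 0.2431 t 27.8
```

step_arm:
  rows:
    - [[-50,-21,0],3]
    - [[-100,-42,0],10]
    - [[-150,-63,0],17]
    - [[-200,-84,0],24]
    - [[-250,-105,0],31]
    - [[-300,-126,0],39]
    - [[-350,-147,0],47]
    - [[-390,-163,0],55]
    - [[-408,-171,20],62]
    - [[-408,-171,60],65]
    - [[-408,-171,80],65]
    - [[-408,-171,80],65]
  claw: -0.35

```text
clock: 29.25
eef_pos: [0.4474, -0.3007, 0.1594]
tool_rot: [0.964, 0.264, -0.003, -0.003]
ft_force: [-0.4, 0.9, 0.5]
grip_width: 0.0578
grasp_force: 0.0
```

```bash
python3 - <<'E'
from h import *
strips('wrist')
to((.450,-.303),.0785,120.5)
E
```

```text
wrist [323. 207.] 1745 ctr [ 0.4505 -0.3044] [ 0.4509 -0.3041  0.0218] [38. 30.] close ang 120.1 [  9.  23. 143.]
wrist [430. 266.] 728 ctr [ 0.4504 -0.4052] [ 0.4521 -0.4056  0.0219] [31. 22.] close ang 179.6 [ 17. 220. 214.]
shift [ 0.6  2.5 82.6] turn 0.2 cur ang -59.3 q6 2.01 stapler [-172.5 -382. ] 0.1611 t 29.3
```

step_arm:
  rows:
    - [[0,2,25],0]
    - [[0,2,55],0]
    - [[0,2,75],0]
    - [[0,2,84],0]
    - [[0,2,84],0]

```text
clock: 29.92
eef_pos: [0.4508, -0.3037, 0.0791]
tool_rot: [0.964, 0.265, 0.0, 0.0]
ft_force: [-1.1, -0.0, 0.5]
grip_width: 0.0577
grasp_force: 0.0
```

step_arm:
  rows:
    - [[0,0,0],0]
    - [[0,0,0],0]
    - [[0,0,0],0]
    - [[0,0,0],0]
    - [[0,0,0],0]
  claw: 1

```text
clock: 30.55
eef_pos: [0.4515, -0.3043, 0.0803]
tool_rot: [0.964, 0.264, 0.001, 0.001]
ft_force: [-0.3, 0.3, 6.4]
grip_width: 0.0287
grasp_force: 60.4
```

step_arm:
  rows:
    - [[0,0,-30],0]
    - [[0,0,-80],0]
    - [[0,0,-130],0]
    - [[0,0,-160],0]
    - [[0,0,-160],0]

```text
clock: 31.18
eef_pos: [0.4518, -0.3046, 0.2418]
tool_rot: [0.964, 0.265, 0.002, 0.002]
ft_force: [-0.2, -0.2, -1.3]
grip_width: 0.0288
grasp_force: 59.7
```

```bash
python3 - <<'E'
from h import *
o=bot.get_obs(); print(o['grip_width'],o['grasp_force'],o['ft_force'])
to(S(-.4,-30),.238,YAW)
E
```

```text
0.02881604047867238 59.70176160335541 [-0.20820281 -0.1716622  -1.25671553]
shift [ 303.4 -250.9    3.2] turn -65.0 cur ang -59.3 q6 2.01 stapler [-169.5 -385.5] 0.2418 t 31.2
```

step_arm:
  rows:
    - [[38,-31,0],-8]
    - [[76,-63,0],-16]
    - [[114,-94,0],-24]
    - [[152,-125,0],-32]
    - [[190,-157,0],-40]
    - [[228,-188,0],-48]
    - [[266,-220,0],-56]
    - [[295,-244,0],-63]
    - [[304,-250,0],-65]
    - [[304,-250,0],-65]
    - [[304,-250,0],-65]

```text
clock: 32.55
eef_pos: [0.5839, 0.0651, 0.2382]
tool_rot: [0.672, 0.741, -0.001, -0.0]
ft_force: [-0.2, -0.6, -0.8]
grip_width: 0.0286
grasp_force: 59.6
```

```bash
python3 - <<'E'
from h import *
o=bot.get_obs(); print(o['grip_width'],o['grasp_force'])
to(S(-.4,-30),.1193,YAW)
P,im,d=shot('wrist','w9'); cv2.imwrite('pics/w9c.png',im[60:360,170:480,::-1])
E
```

```text
0.028580528698336324 59.64436233043671
shift [  0.9   1.1 118.9] turn -0.2 cur ang 5.5 q6 1.59 stapler [ -1.3 -30.8] 0.2382 t 32.5
```

View pics/w9c.png

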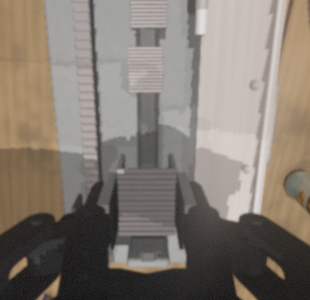

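step_arm:
  rows:
    - [[0,0.5,40],0]
    - [[0,0.5,75],0]
    - [[0,0.5,90],0]
    - [[0,0.5,100],0]
    - [[0,0.5,107],0]
    - [[0,0.5,112],0]
    - [[0,0.5,112],0]

```text
clock: 33.48
eef_pos: [0.5852, 0.0665, 0.1271]
tool_rot: [0.671, 0.741, 0.0, 0.0]
ft_force: [0.1, -0.5, -0.2]
grip_width: 0.0287
grasp_force: 59.7
```

```bash
python3 - <<'E'
from h import *
o=bot.get_obs(); print(o['grip_width'],o['grasp_force'],o['ft_force'])
to(S(-.4,-30),.1193,YAW)
E
```

```text
0.02866639306880291 59.687780141830444 [ 0.07683205 -0.54830391 -0.18393786]
shift [-0.4 -0.5  7.8] turn -0.0 cur ang 5.7 q6 1.58 stapler [  0.1 -29.6] 0.1271 t 33.5
```

step_arm:
  rows:
    - [[0,0,3],0]
    - [[0,0,6],0]
    - [[0,0,7.5],0]
    - [[0,0,7.5],0]

```text
clock: 33.98
eef_pos: [0.5851, 0.0664, 0.1194]
tool_rot: [0.671, 0.741, 0.0, 0.0]
ft_force: [-0.2, -0.2, -0.7]
grip_width: 0.0285
grasp_force: 59.6
```

step_arm:
  rows:
    - [[0,0,0],0]
    - [[0,0,0],0]
    - [[0,0,0],0]
    - [[0,0,-30],0]
    - [[0,0,-80],0]
    - [[0,0,-130],0]
    - [[-40,0,-150],0]
    - [[-90,0,-150],0]
    - [[-130,0,-150],0]
    - [[-140,0,-150],0]
    - [[-140,0,-150],0]
  claw: 0.1

```text
clock: 35.35
eef_pos: [0.5988, -0.0732, 0.2692]
tool_rot: [0.672, 0.741, 0.0, -0.0]
ft_force: [0.5, 0.4, 0.3]
grip_width: 0.0387
grasp_force: 0.0
```

```bash
python3 - <<'E'
from h import *
P,im,d=shot('wrist','w10'); rail(P,im,d,-60,110,.0605,.075)
for r in bot.trace('pawl_knob','wrist')[:2]:
    p=mpts(P,r['pixels'],d); i=p[:,2].argsort()[-40:]
    print(round(r['score'],2),np.round(r['uv']),'top',inv(p[i].mean(0)),p[i,2].mean())
to(S(-60,-60),.25,YAW)
cv2.imwrite('pics/w10c.png',cv2.resize(im[0:300,150:450],(600,600))[:,:,::-1])
E
```

```text
rail y -60 304 x lo/hi/mid [-13.7  13.8] 0.09
rail y -40 565 x lo/hi/mid [-13.5  14.2] 0.35
rail y -20 227 x lo/hi/mid [-14.   13.4] -0.32
z 0.06123372627143453
0.88 [248. 119.] top [-59.98886234 -88.18043222] 0.12702000512712214
shift [108.6 -59.8  19.4] turn 0.0 cur ang 5.7 q6 1.35 stapler [-1.000e-01 -1.686e+02] 0.2693 t 35.5
```

View pics/w10c.png

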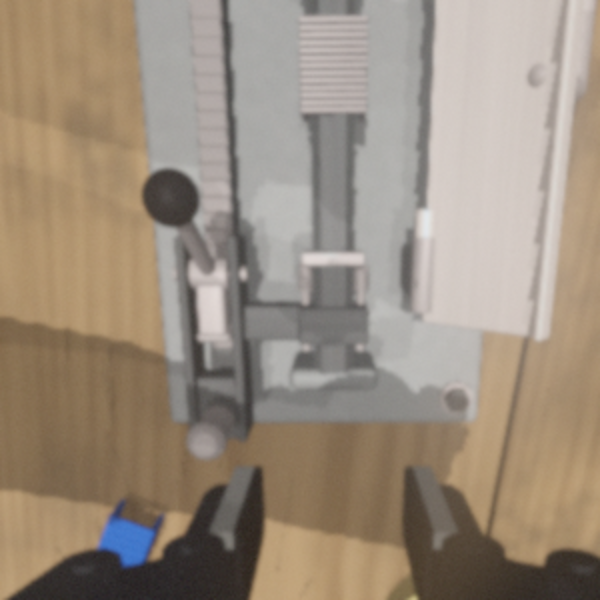

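All three strips are astride, and the knob at crop (170,197) leans to the head. Next I flip the pawl back.

step_arm:
  rows:
    - [[40,-20,0],0]
    - [[85,-45,0],0]
    - [[116,-60,0],0]
    - [[116,-60,30],0]
    - [[116,-60,70],0]
    - [[116,-60,92],0]
    - [[116,-60,92],0]
  claw: 1

```text
clock: 36.33
eef_pos: [0.526, 0.0379, 0.1757]
tool_rot: [0.67, 0.742, -0.002, -0.002]
ft_force: [-1.0, 0.4, 0.6]
grip_width: -0.0003
grasp_force: 0.0
```

step_arm:
  rows:
    - [[-12,0,0],0]
    - [[-24,0,0],0]
    - [[-36,0,0],0]
    - [[-48,0,0],0]
    - [[-60,0,0],0]
    - [[-63,0,0],0]
    - [[-63,0,-30],0]
    - [[-90,0,-70],0]
    - [[-130,0,-70],0]
    - [[-190,0,-70],0]
    - [[-210,0,-70],0]
    - [[-210,0,-70],0]

```text
clock: 37.83
eef_pos: [0.5483, -0.1734, 0.247]
tool_rot: [0.672, 0.74, 0.0, -0.001]
ft_force: [-0.2, -0.1, 0.7]
grip_width: 0.0002
grasp_force: 0.0
```

```bash
python3 - <<'E'
from h import *
P,im,d=shot('wrist','w11')
for t in ['pawl_knob','follower_handle']:
  for r in bot.trace(t,'wrist')[:2]:
    p=mpts(P,r['pixels'],d); i=p[:,2].argsort()[-40:]
    print(t,round(r['score'],2),np.round(r['uv']),'top',inv(p[i].mean(0)),p[i,2].mean())
to(S(-60,-192),.143,YAW)
cv2.imwrite('pics/w11c.png',cv2.resize(im[0:300,150:450],(600,600))[:,:,::-1])
E
```

```text
pawl_knob 0.85 [318.  28.] top [ -60.55182569 -142.78815052] 0.13194398700374377
pawl_knob 0.5 [330.  53.] top [ -60.55182569 -142.78815052] 0.13194398700374377
follower_handle 0.71 [333.  50.] top [ -60.55182569 -142.78815052] 0.13194398700374377
shift [ 70.2   0.4 104.2] turn 0.1 cur ang 5.8 q6 1.17 stapler [ -60.2 -262.3] 0.2472 t 38.0
```

View pics/w11c.png

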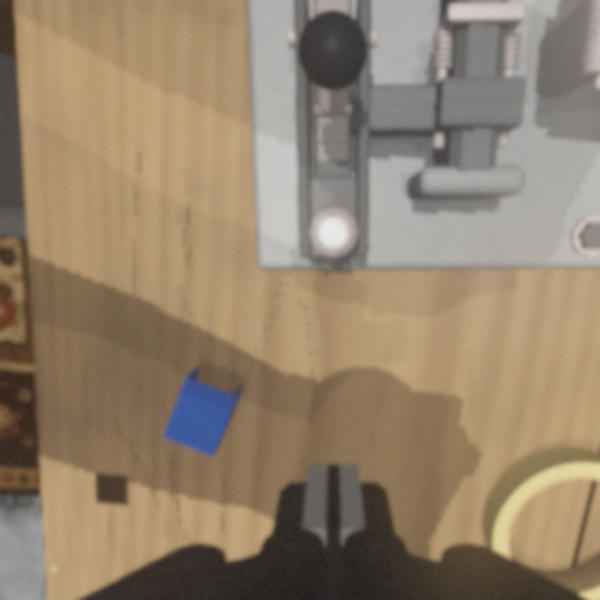

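```bash
python3 - <<'E'
from h import *
P=bot.camera_params('wrist')
print(inv(ray(P,(316.5,114.5),.104)),inv(ray(P,(316.5,24),.118)))
E
```

```text
[ -60.26702299 -191.78165896] [ -60.3937858 -138.0069886]
```

step_arm:
  rows:
    - [[35,0,0],0]
    - [[71,0,20],0]
    - [[71,0,60],0]
    - [[71,0,90],0]
    - [[71,0,104],0]
    - [[71,0,104],0]
  claw: 0.0

```text
clock: 38.72
eef_pos: [0.541, -0.1008, 0.1428]
tool_rot: [0.671, 0.742, -0.0, -0.001]
ft_force: [0.3, 0.0, 0.8]
grip_width: 0.0427
grasp_force: 0.0
```

step_arm:
  rows:
    - [[0,0,0],0]
    - [[0,0,0],0]
    - [[0,0,0],0]
    - [[0,0,0],0]
    - [[0,0,0],0]
  claw: 1

```text
clock: 39.35
eef_pos: [0.5413, -0.102, 0.1451]
tool_rot: [0.671, 0.741, 0.0, 0.0]
ft_force: [-4.0, 0.2, 5.5]
grip_width: 0.0141
grasp_force: 58.7
```

step_arm:
  rows:
    - [[8,0,0],0]
    - [[18,0,0],0]
    - [[28,0,0],0]
    - [[38,0,0],0]
    - [[48,0,0],0]
    - [[58,0,0],0]
    - [[68,0,0],0]
    - [[78,0,0],0]
    - [[88,0,0],0]
    - [[98,0,0],0]
    - [[108,0,0],0]
    - [[108,0,0],0]

```text
clock: 40.85
eef_pos: [0.5305, 0.005, 0.1451]
tool_rot: [0.672, 0.741, -0.001, 0.001]
ft_force: [-3.5, -1.7, 5.6]
grip_width: 0.0141
grasp_force: 58.8
```

step_arm:
  rows:
    - [[4,0,0],0]
    - [[8,0,0],0]
    - [[12,0,0],0]
    - [[16,0,0],0]
    - [[16,0,0],0]
    - [[16,0,0],0]

```text
clock: 41.6
eef_pos: [0.529, 0.0202, 0.145]
tool_rot: [0.672, 0.741, -0.001, 0.001]
ft_force: [-3.9, -4.4, 7.5]
grip_width: 0.0136
grasp_force: 58.8
```

```bash
python3 - <<'E'
from h import *
to(S(-60,-62),.143,YAW); print(bot.get_obs()['ft_force'])
P,im,d=shot('wrist','w12')
cv2.imwrite('pics/w12.png',cv2.resize(im[0:300,170:480],(620,600))[:,:,::-1])
E
```

```text
shift [8.  0.4 2. ] turn -0.1 cur ang 5.6 q6 1.51 stapler [-60.5 -70. ] 0.145 t 41.6
[-3.85278937 -4.3771777   7.46078668]
```

View pics/w12.png

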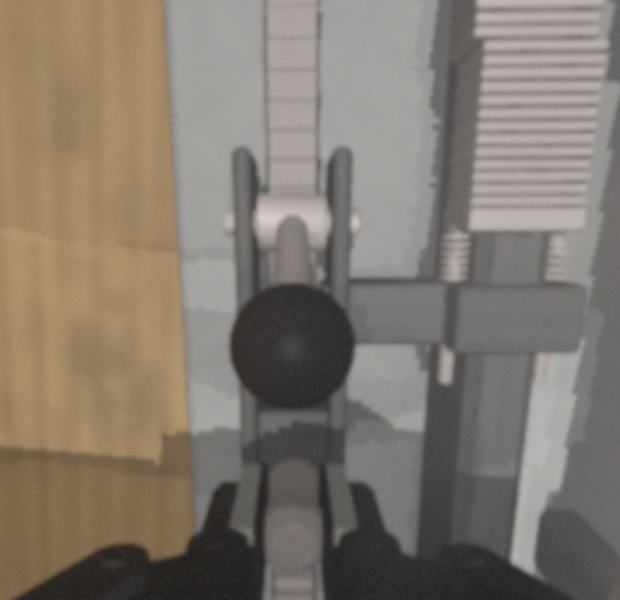

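The strips are pressed together at the plate. I push further.

step_arm:
  rows:
    - [[3,0,0],0]
    - [[6,0,0],0]
    - [[8,0,0],0]
    - [[8,0,0],0]
    - [[8,0,0],0]

```text
clock: 42.28
eef_pos: [0.5282, 0.0276, 0.1451]
tool_rot: [0.672, 0.741, -0.001, 0.002]
ft_force: [-3.9, -6.8, 6.4]
grip_width: 0.0138
grasp_force: 58.8
```

step_arm:
  rows:
    - [[3,0,0],0]
    - [[5,0,0],0]
    - [[5,0,0],0]
    - [[5,0,0],0]

```text
clock: 42.78
eef_pos: [0.5278, 0.0323, 0.145]
tool_rot: [0.672, 0.74, -0.002, 0.002]
ft_force: [-3.5, -6.7, 6.1]
grip_width: 0.0139
grasp_force: 58.8
```

step_arm:
  rows:
    - [[0,0,0],0]
    - [[0,0,0],0]
    - [[0,0,0],0]
    - [[0,0,-20],0]
    - [[-20,0,-60],0]
    - [[-60,0,-100],0]
    - [[-70,0,-120],0]
    - [[-70,0,-120],0]
  claw: 0.0

```text
clock: 43.78
eef_pos: [0.536, -0.0357, 0.2652]
tool_rot: [0.672, 0.741, 0.001, 0.002]
ft_force: [-0.9, -0.5, -0.2]
grip_width: 0.0427
grasp_force: 0.0
```

```bash
python3 - <<'E'
from h import *
to(S(135,-83),.25,YAW)
P,im,d=shot('wrist','w13'); rail(P,im,d,0,130,.0605,.07)
v,u=np.mgrid[0:400,0:640]; W=pts(P,np.c_[u.ravel(),v.ravel()],d.ravel()).reshape(400,640,3); s=inv(W)
for nm,x0,x1 in (('strips',-14,14),('arm',-35,-20)):
    for zl in (.0605,.03): 
        m=(d>.15)&(s[...,0]>x0)&(s[...,0]<x1)&(W[...,2]>zl)&(W[...,2]<.068)&(s[...,1]>-60); q=s[m][:,1]; 
        if len(q): print(nm,zl,np.percentile(q,[1,50,99]))
cv2.imwrite('pics/w13c.png',cv2.resize(im[0:300,170:480],(620,600))[:,:,::-1])
E
```

```text
shift [ 43.7 193.9  16. ] turn -0.1 cur ang 5.6 q6 1.41 stapler [ -59.1 -126.3] 0.2652 t 43.8
rail y 0 681 x lo/hi/mid [-14.2  13.2] -0.47
rail y 20 492 x lo/hi/mid [-13.9  13.4] -0.28
z 0.06149413725599567
strips 0.0605 [-23.62677473   4.2722415   34.9789146 ]
strips 0.03 [-58.71185775  -7.8579403   34.98350756]
arm 0.03 [-23.76486125 -15.66946316  -6.49750649]
```

View pics/w13c.png

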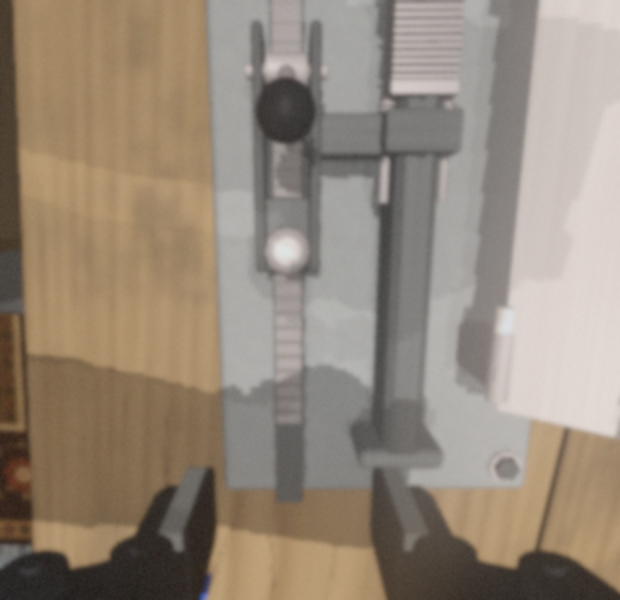

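The pawl is in the rack and the spring plate is well compressed. Next I push the cover shut from behind, at y≈-68, clear of its handle.

step_arm:
  rows:
    - [[15,50,0],0]
    - [[30,100,0],0]
    - [[48,150,0],0]
    - [[58,178,0],0]
    - [[58,178,30],0]
    - [[58,178,70],0]
    - [[58,178,97],0]
    - [[58,178,97],0]
  claw: 1

```text
clock: 44.82
eef_pos: [0.7033, 0.0414, 0.1608]
tool_rot: [0.671, 0.742, -0.004, -0.004]
ft_force: [-0.2, 1.2, -0.3]
grip_width: -0.0002
grasp_force: 0.0
```

```bash
python3 - <<'E'
from h import *
to(S(38,-68),.168,YAW); print(bot.get_obs()['ft_force'])
E
```

```text
shift [ -1.6 -77.2  -6.4] turn 0.1 cur ang 5.8 q6 1.53 stapler [115.1 -66.3] 0.1608 t 44.8
[-0.18068599  1.17667871 -0.32898572]
```

step_arm:
  rows:
    - [[0,-8,-4],0]
    - [[0,-16,-6],0]
    - [[0,-24,-6],0]
    - [[0,-32,-6],0]
    - [[0,-40,-6],0]
    - [[0,-48,-6],0]
    - [[0,-56,-6],0]
    - [[0,-64,-6],0]
    - [[0,-72,-6],0]
    - [[0,-80,-6],0]
    - [[0,-80,-6],0]
    - [[0,-80,-6],0]

```text
clock: 46.32
eef_pos: [0.6266, 0.0324, 0.1724]
tool_rot: [0.671, 0.741, -0.0, -0.0]
ft_force: [-0.0, -0.4, 0.5]
grip_width: -0.0001
grasp_force: 0.0
```

step_arm:
  rows:
    - [[0,20,-30],0]
    - [[0,30,-80],0]
    - [[-60,30,-110],0]
    - [[-110,10,-110],0]
    - [[-110,10,-110],0]
    - [[-110,10,-110],0]
    - [[-110,10,-110],0]
    - [[-110,10,-110],0]

```text
clock: 47.32
eef_pos: [0.6476, -0.0747, 0.282]
tool_rot: [0.671, 0.742, -0.0, -0.0]
ft_force: [-0.3, 0.5, 0.6]
grip_width: -0.0002
grasp_force: 0.0
```

```bash
python3 - <<'E'
from h import *
o=bot.get_obs(); print(o['clock'],o['ft_force']); to(S(11,-60),.2,YAW)
P,im,d=shot('wrist'); P2,im2,d2=shot('scene')
v,u=np.mgrid[0:400,0:640]; W=pts(P,np.c_[u.ravel(),v.ravel()],d.ravel()).reshape(400,640,3); s=inv(W)
for x in (-15,20,30): 
    m=(d>.15)&(abs(s[...,0]-x)<3)&(s[...,1]>-120)&(s[...,1]<-50)&(W[...,2]>.02); print(x,m.sum(),np.median(W[m][:,2]))
a=cv2.resize(im2[100:260,180:400],(550,400)); cv2.imwrite('pics/shut.png',np.hstack([im[:,195:445],a])[:,:,::-1])
E
```

```text
47.325 [-0.27396471  0.54726338  0.64757978]
shift [116.3 -36.9  82.1] turn 0.1 cur ang 5.8 q6 1.35 stapler [  48.2 -176.3] 0.282 t 47.3
-15 520 0.07322380416349838
20 520 0.07332650418292724
30 521 0.07327061225967468
```

View pics/shut.png

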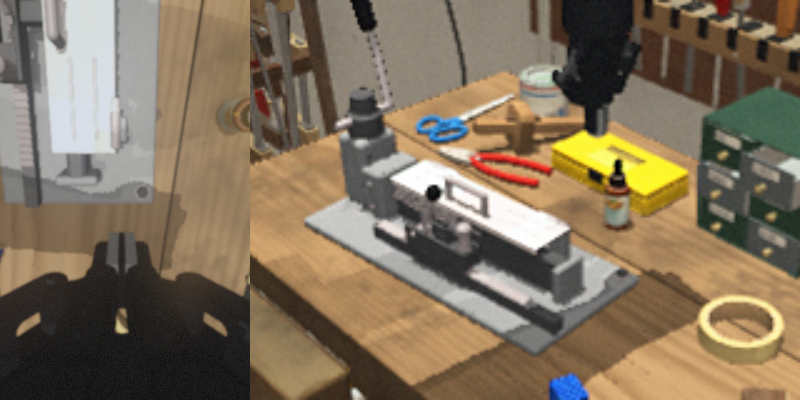

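The cover lies flat (73 mm at all three points), no strips are left on the bench and the robot is clear. I hand the job in.

```bash
python3 -c "
from h import *
print(bot.job_done())"
```

```text
the job is handed in; nothing more can be done
None
```

I handed the job in at about 47 s: all three strips sit astride the rail, the pawl is in the rack with the spring plate pressed in, the cover is shut, and I moved nothing else on the bench; the hand-in call returned no verdict.

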